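Set the panel in the overhead shot and bring the T-bar to half mix

ROBOT

A 6-joint arm with a two-finger parallel gripper is mounted at the origin on the work surface. World frame = base frame: x ahead of the robot, y to its left, z up, the work surface at z = 0. Lengths are in m, angles in degrees, forces in N, time in s.
With the tool pointing down it reaches from about 0.3 to 0.75 m from the base axis. Payload 8.5 kg.
Tool frame: the origin (TCP) lies on the centre line of the jaws, within the pads' length; the fingertips stand 17 mm ahead of it and the grasp point (between the pads) lies 2 mm behind it (env.tcp_to_tips is the distance from the TCP to the fingertips, in m); z points along the fingers, y is the line along which they close (so a half turn about z gives the same grasp; the last joint's range is limited). The gripper opens to 85 mm and grips with 20 to 120 N. Pads are 22 mm wide; open, the fingers measure 114 mm over their backs; the gripper's body (76 mm by 85 mm) begins 54 mm behind the grasp point. The pads swing forward as they close: fully open they stand 13 mm farther back than shut.
Start: joints at [-83.554, 21.807, 74.336, -0, 83.858, -12.336], TCP at [0.177, -0.521, 0.248] pointing down, gripper open.
Joint ranges: [-178.18, 178.18], [-50.72, 133.34], [12.68, 142.11], [-81.47, 261.47], [9.98, 163.14], [-165.26, 165.26]. Speed limits (degrees/s): [136.94, 136.94, 180, 180, 180, 180].

INTERFACE

Orientations are given as a 3x3 rotation matrix whose columns are the frame's x, y, z axes.
In Python, from rig import env gives the robot as it stands. The module is installed in compiled form; this text tells all that it offers.
- The arm moves only by the shell command python3 -m pendant 'ROWS' [FORCE]. ROWS is JSON, a list of rows, each a list of 7 numbers: the opening, from 0 (shut) to 1 (fully open), then the shift along the tool's x, y, z in m, then the turn, a rotation vector about the tool's x, y, z in rad. A call has 1 to 5 rows; each row is the pose to reach, as a shift and turn from the pose commanded when the call began, along the tool's axes at that moment; what a row does not reach only later rows make up. A row lasts 1/8 s, in which the tool goes at most 62.5 mm and 10.7 degrees, less where a joint would pass 70% of its speed; a pose out of reach is approached as far as the arm can. A call with a gripper value outside its range is refused whole. The fingers move at their own pace and stop on an object; FORCE is the grip in N (left out, the last holds). Time passes only in rows, so rows that repeat a pose let the fingers close. It gives the time, the measured TCP pose, the force, the opening and the grip force at its end, in the units of the state.
- env.observe(): the state, without advancing time (a new reading comes with each control period).
- env.get_image(name): name is "scene" or "side" or "wrist"; returns a dict with "image" (384x512x3 uint8, blue, green, red), "fx", "fy", "cx", "cy" (pixels), "pose" (4x4, takes a point from camera to world coordinates). Camera axes: x right, y up, looking along -z (the intrinsics and any distortion apply to the point x, -y, -z); pixel columns grow to the right and rows downward; lengths in m; the calibration is good to about 2 mm. A picture is of the moment at which its call begins. There is no depth.
- env.close_job(): hands the job in; it is judged then, once.
Trained networks look in the newest picture that a camera, given by its name, has taken for a name from the list of things; names that differ only in an ending like _2 or _b are one class to them, and where a whole thing is asked for, a point or a joint stands for the part that bears it (a point fixed in the world has none). Each returns a list of dicts, best first, with "conf" (0 to 1); they miss things now and then, are a little off and sometimes report something else, mostly with a low value. They report only what shows in the picture. A call takes as long as a camera call.
- env.find_in(camera, thing): "bbox" ([centre column, centre row, width, height] in pixels, round what is visible of it).
- env.trace(camera, thing): "mask" (384x512 bool, what is visible of it) and "bbox" ([centre column, centre row, width, height] in pixels, round what is visible of it).
- env.tip_of(camera, thing): "centre" ([column, row] in pixels: a listed point, or the origin of a listed thing).
The state is a dict: "time_s": time; "q": joint angles; "qvel": joint speeds; "joint_efforts": joint torques, N m; "position": TCP position; "tool_rot": TCP orientation; "ft_force": force on the tool from outside, world axes, zero at the start; "wrist_torque": the same for the moment, N m; "grip_width": finger opening in m; "gripper_force": force on a finger pad.
Only numpy, scipy, OpenCV 4.12 (cv2) and the standard library are available. Lean on these libraries where they do the work, as an engineer would, in place of code of your own. Each camera call takes 0.05 s, during which the arm holds its last target. There are 200 camera calls.

TASK

The painted panel is going on air under the overhead camera: lift the paint jar off the copy board and stand it in the free near end of the wooden jar tray, then slide the panel fully home, square into the corner of the board's two stop battens. Once the shot is set, ease the video mixer's T-bar forward to its halfway mark and leave it there, never letting it run on to the far end. Leave the other things on the bench where they are.

Things in the scene. Friction and masses are not known exactly. Their poses are not given: they have to be found in the camera images.
- board: Copy board, fixed to the bench: plywood 250 mm (its x) by 300 mm (its y) by 18 mm thick, origin at the centre of its underside, on the bench. Two wooden stop battens 15 mm wide stand 12 mm above its top along its far (+x) and left (+y) edges and meet in the far left corner. The overhead shot is the area in that corner.
- board_corner (a point): Inside corner of the two battens, on the board's top: at (110, 135, 18) mm in the board's frame. The far batten's inner face is the board's plane x = 110 mm, the left batten's is y = 135 mm.
- panel: Painted wooden panel lying loose face up on the board, 120 mm (its x) by 160 mm (its y) by 20 mm thick, 0.2 to 0.45 kg, origin at the centre of its underside; too wide to grasp flat, it slides when an edge is pushed. At the start it is turned up to about 12 degrees from the board and lies 20 to 85 mm short of the far batten and 75 to 125 mm short of the left one.
- panel_corner (a point): Far left lower corner of the panel, at (60, 80, 0) mm in its frame; it belongs in the battens' corner.
- jar: Grey upright paint jar with a white screw cap, 56 mm diameter, 100 mm tall, about 0.2 kg, standing on the board in the corner where the panel must go; origin at the centre of its underside.
- tray: Open wooden jar tray, fixed to the bench, between the board and the mixer: 260 mm (its x) by 120 mm (its y), walls 6 mm thick and 30 mm high, floor 6 mm thick, origin at the centre of its underside. Two squat tubs stand in its far part; the near end, from x = -124 to about -35 mm in its frame, is free (middle of the free place: x = -78, y = 0 mm).
- mixer: Video mixer, fixed: dark console 220 mm deep (x) by 370 mm wide (y), origin at the centre of its underside; top sloping up by 0.12 rad from 34 mm high in front to 60 mm at the back. Near its right (-y) end the T-bar comes up between two black arched bezels with white ticks: fine ones at the ends and quarters, one broad tick across both at halfway.
- tbar (a joint): T-bar angle in rad: 0 = near end stop, lever leaning to the robot; 1.0 = far end stop; 0.5 = halfway mark, where the stem stands square to the sloping top (leaning 0.12 rad from vertical to the robot). Pushing its handle away from the robot (mixer's +x) raises it. Stiff (about 2 N at the handle, no spring): it stays where left. Starts between 0 and 0.3.
- tbar_grip (a point): Centre of the T-bar's cross handle: a black bar 84 mm long along the mixer's y and 18 mm in diameter (an aluminium collar 22 mm in diameter in its middle), 130 mm from the pivot, about 90 mm above the mixer's top at halfway.
- tbar_pivot (a point): Point of the T-bar's hinge axis below its stem, inside the mixer: at (5, -125, 7) mm in the mixer's frame.
- tub_a: Squat white paint tub, 68 mm diameter, 55 mm tall, in the tray's far end (x about +82 mm in the tray); leave alone.
- tub_b: A like tub with a black cap in the tray's middle (x about +8 mm in the tray); leave alone.
- cup: Paper paint cup, 68 mm across, 75 mm tall, on the bench on the robot's side of the mixer; leave alone.
- palette_knife: Palette knife, 190 mm long, lying on the bench beyond the mixer; leave alone.
- tape: Roll of tape, 100 mm across, 25 mm high, lying on the bench beyond the board; leave alone.
- squeeze: White squeeze bottle, 60 mm diameter, 170 mm tall, standing beyond the tray; leave alone.
- flat_brush: Flat brush, 200 mm long, lying on the bench right of the board; leave alone.

How it is judged (in metres and radians):
On the way, in this order (a step that is already met when the one before it is completed fails the run):
1. the jar stands in the tray and the panel is home in the corner, before the T-bar is brought to halfway (x of jar in the frame of tray between -0.124 and -0.02 m and y of jar in the frame of tray between -0.04 and 0.04 m and height (world z) of jar below 0.012 m and angle between jar's own z axis and vertical below 0.1 rad and linear speed of each of jar, panel below 0.02 m/s and contact force between jar and the fingers below 0.1 N and distance between panel_corner and board_corner below 0.005 m and angle between the x axis of panel and the x axis of board, either way round below 0.03 rad), for 0.2 s.
2. the T-bar stands at its halfway mark (value of joint tbar between 0.44 and 0.56 rad and velocity of joint tbar between -0.03 and 0.03 rad/s), for 0.2 s.
At the end, for the whole second after the job is handed in: The T-bar rests at halfway (0.44 to 0.56 rad); the panel lies home in the battens' corner (its corner within 5 mm of theirs, edges within 0.03 rad of parallel); the jar stands upright on the floor of the tray in its free near end, released and at rest (all of step 1 and all of step 2); the robot touches nothing.
It fails at once if the T-bar is run to the far end (past 0.9 rad) (value of joint tbar above 0.9 rad).
It fails at once if another thing on the bench is shifted by more than 25 mm (distance of any of tub_a, tub_b, cup, palette_knife, tape, squeeze, flat_brush from where it was at the start of the episode above 0.025 m).
It also fails if it takes over 72 s, if anything falls off the work surface, if the arm or the gripper's body presses on something with over 40 N, if the wrist force passes 120 N, or if a joint passes its speed limit or range.

## Working session

There is one attempt and no reset: what is moved stays moved. The work goes in short steps, Python scripts to look and compute and a shell command to move; the robot and the scene stay as the last step left them, time stands still between calls to the robot, and variables do not carry over. Pictures are saved under pics/ and viewed, at most 10 in all, crops included, and the job is handed in when it is done.

```bash
mkdir -p pics
cat > h.py <<'E'
import numpy as np, cv2
from rig import env
def ray(im,uv):
    P=im["pose"]; d=np.array([(uv[0]-im["cx"])/im["fx"],-(uv[1]-im["cy"])/im["fy"],-1.0])
    return P[:3,3],P[:3,:3]@d
def at_z(im,uv,z):
    o,d=ray(im,uv); return o+d*(z-o[2])/d[2]
def proj(im,p):
    P=im["pose"]; c=P[:3,:3].T@(np.asarray(p)-P[:3,3]); return np.array([im["cx"]+im["fx"]*c[0]/-c[2], im["cy"]-im["fy"]*c[1]/-c[2]])
def tri(rs):
    A=np.zeros((3,3));b=np.zeros(3)
    for o,d in rs:
        d=d/np.linalg.norm(d);M=np.eye(3)-np.outer(d,d);A+=M;b+=M@o
    return np.linalg.solve(A,b)
E
python3 - <<'E'
from h import *
np.set_printoptions(precision=4,suppress=True)
ims={c:env.get_image(c) for c in("scene","side")}
for c in ims:
    cv2.imwrite(f"pics/{c}0.png",ims[c]["image"]); print(c,ims[c]["pose"][:3,3],-ims[c]["pose"][:3,2],[k for k in ims[c]], ims[c]["fx"])
for t in["board","board_corner","panel","panel_corner","jar","tray","mixer","tbar_grip","tbar_pivot","tub_a","cup","squeeze","tape","flat_brush"]:
    r=[]
    for c in ims:
        x=env.tip_of(c,t)
        if x: r.append((c,np.array(x[0]["centre"]),x[0]["conf"]))
    print(t,[(c,u.round(1),round(k,2)) for c,u,k in r], tri([ray(ims[c],u) for c,u,k in r]) if len(r)>1 else [at_z(ims[c],u,0) for c,u,k in r])
print(env.observe()["tool_rot"])
E
```

```text
scene [1.1559 0.9218 0.8973] [-0.448  -0.7043 -0.5507] ['image', 'fx', 'fy', 'cx', 'cy', 'pose'] 400.23277768218975
side [0.2456 0.7774 1.0477] [ 0.2012 -0.6579 -0.7258] ['image', 'fx', 'fy', 'cx', 'cy', 'pose'] 419.4526988739398
board [('scene', array([236.8, 194.5]), 0.62), ('side', array([272.7, 183.1]), 0.81)] [ 0.512  -0.2612 -0.0074]
board_corner [('scene', array([219.2, 212.6]), 0.57), ('side', array([221.6, 196.8]), 0.58)] [ 0.6535 -0.126   0.0299]
panel [('scene', array([231.3, 186. ]), 0.83), ('side', array([270.7, 172.3]), 0.92)] [ 0.5255 -0.278   0.0282]
panel_corner [('scene', array([224.4, 197.8]), 0.8), ('side', array([250.2, 187.2]), 0.74)] [ 0.5823 -0.2172  0.0133]
jar [('scene', array([228.7, 205. ]), 0.84), ('side', array([238., 195.]), 0.71)] [ 0.6027 -0.1482  0.0313]
tray [('scene', array([279.3, 228.8]), 0.94), ('side', array([248.7, 249.3]), 0.96)] [ 0.5034  0.0353 -0.0001]
mixer [('scene', array([343.8, 288.4]), 0.78), ('side', array([205.8, 347.4]), 0.69)] [0.5078 0.3687 0.0049]
tbar_grip [('scene', array([332.4, 230.2]), 0.59), ('side', array([237.4, 284.7]), 0.79)] [0.4626 0.2448 0.1248]
tbar_pivot [('scene', array([315.3, 264.6]), 0.63), ('side', array([218.7, 299.5]), 0.73)] [0.521  0.2442 0.0152]
tub_a [('scene', array([278.1, 225.5]), 0.91), ('side', array([240.4, 248.9]), 0.78)] [0.5216 0.0586 0.0331]
cup [('scene', array([379.3, 252.4]), 0.79), ('side', array([288.2, 347.4]), 0.76)] [0.3047 0.3106 0.0056]
squeeze [('scene', array([223.4, 266.5]), 0.95), ('side', array([169.6, 240.5]), 0.74)] [ 0.7537  0.0776 -0.0095]
tape [('scene', array([186.2, 210.7]), 0.54), ('side', array([214. , 175.1]), 0.56)] [ 0.7323 -0.2482 -0.0039]
flat_brush [('scene', array([193.6, 166.3]), 0.64), ('side', array([277.9, 129. ]), 0.59)] [ 0.5723 -0.5411  0.0123]
[[ 0.9467  0.322   0.    ]
 [ 0.322  -0.9467 -0.    ]
 [ 0.      0.     -1.    ]]
```

View pics/side0.png

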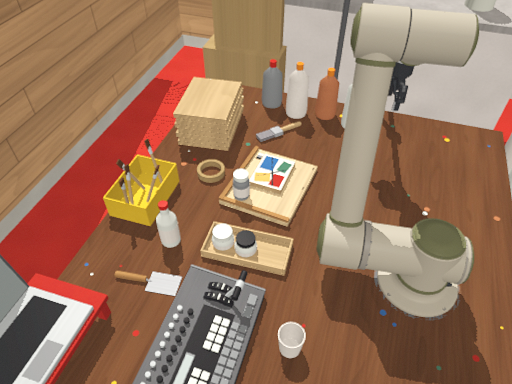

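View pics/scene0.png

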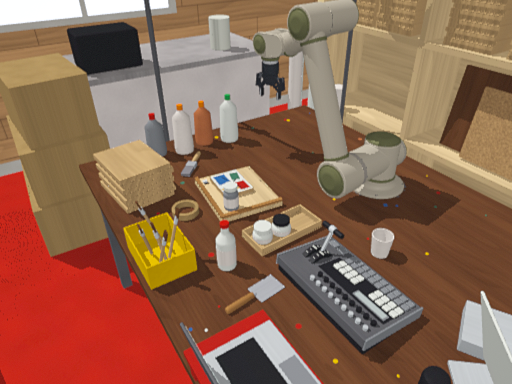

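Side view: jar about (241,183), panel (270,172), tray (248,249), T-bar handle (238,285); the nets agree with this. The scene view is consistent. Moving over the board to look with the wrist camera.

```bash
python3 -m pendant '[[1,0.076,-0.0375,-0.024,0,0,0.066],[1,0.152,-0.075,-0.048,0,0,0.132],[1,0.228,-0.1125,-0.072,0,0,0.198],[1,0.304,-0.15,-0.096,0,0,0.264],[1,0.36,-0.187,-0.12,0,0,0.328]]'; python3 -m pendant '[[1,0,0,0,0,0,0],[1,0,0,0,0,0,0]]'
python3 - <<'E'
from h import *
np.set_printoptions(precision=4,suppress=True)
im=env.get_image("wrist"); cv2.imwrite("pics/w1.png",im["image"])
print(env.observe()["position"],env.observe()["tool_rot"],im["pose"],im["fx"],im["cx"],im["cy"])
Z=dict(board=0,board_corner=.018,panel=.018,panel_corner=.018,jar=.018,tray=0,tub_a=0)
for t in Z:
    for x in env.tip_of("wrist",t)[:2]: print(t,np.round(x["centre"],1),round(x["conf"],2),at_z(im,x["centre"],Z[t]))
E
```

```text
time_s: 2.12
position: [0.3881, -0.3046, 0.3358]
tool_rot: [[1.0, -0.002, 0.0], [-0.002, -1.0, -0.0], [0.0, 0.0, -1.0]]
ft_force: [1.0, -1.7, -0.6]
grip_width: 0.0854
gripper_force: 0.0
time_s: 2.38
position: [0.3867, -0.3063, 0.3348]
tool_rot: [[1.0, 0.001, -0.001], [0.001, -1.0, 0.0], [-0.001, -0.0, -1.0]]
ft_force: [0.8, -0.7, -0.4]
grip_width: 0.0854
gripper_force: 0.0
[ 0.3864 -0.3068  0.3346] [[ 1.     -0.0008 -0.0008]
 [-0.0008 -1.      0.0006]
 [-0.0008 -0.0006 -1.    ]] [[-0.0008  0.9542  0.2992  0.4621]
 [-1.     -0.0006 -0.0007 -0.3073]
 [-0.0005 -0.2992  0.9542  0.4603]
 [ 0.      0.      0.      1.    ]] 338.9720152217725 262.0180944701654 190.00266302365168
panel [241.1  30.1] 0.96 [ 0.523  -0.2822  0.018 ]
```

View pics/w1.png

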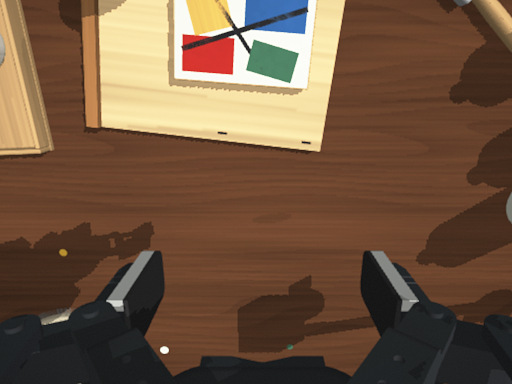

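Wrist view: near part of the board, its near edge running (90,128)–(320,150), the panel's near edge (175,83)–(310,88), tray to the left. The camera looks backwards, so I go further ahead.

```bash
python3 -m pendant '[[1,0.05,-0.025,-0.015,0,0,0],[1,0.1,-0.05,-0.03,0,0,0],[1,0.15,-0.08,-0.05,0,0,0],[1,0.18,-0.1,-0.06,0,0,0],[1,0.18,-0.1,-0.06,0,0,0]]'
python3 - <<'E'
from h import *
np.set_printoptions(precision=4,suppress=True)
im=env.get_image("wrist"); cv2.imwrite("pics/w2.png",im["image"]); np.savez("w2.npz",**im)
print(env.observe()["position"])
Z=dict(board=0,board_corner=.018,panel=.018,panel_corner=.018,jar=.018,tray=0,tub_a=0)
for t in Z:
    for x in env.tip_of("wrist",t)[:2]: print(t,np.round(x["centre"],1),round(x["conf"],2),at_z(im,x["centre"],Z[t]))
for t in("panel","jar"):
  x=env.trace("wrist",t)
  if x:
    m=x[0]["mask"].astype(np.uint8); c=max(cv2.findContours(m,0,2)[0],key=cv2.contourArea)
    print(t,x[0]["bbox"],cv2.approxPolyDP(c,6,True)[:,0].tolist())
E
```

```text
time_s: 3.4
position: [0.5685, -0.2051, 0.3949]
tool_rot: [[1.0, 0.003, 0.0], [0.003, -1.0, -0.0], [0.0, 0.0, -1.0]]
ft_force: [0.1, 0.4, -1.1]
grip_width: 0.0856
gripper_force: 0.0
[ 0.5675 -0.2059  0.3946]
board_corner [207.4  84.1] 0.61 [ 0.6436 -0.1284  0.018 ]
panel [310.6 170.4] 0.85 [ 0.5181 -0.2799  0.018 ]
panel_corner [265.2 122.8] 0.91 [ 0.5897 -0.2104  0.018 ]
jar [230.5 122.5] 0.8 [ 0.59   -0.1596  0.018 ]
tray [204.6  86.1] 0.21 [ 0.6408 -0.1214  0.    ]
tub_a [ 95.6 128.1] 0.87 [0.5794 0.0476 0.    ]
tub_a [ 99.9 170.9] 0.82 [0.5123 0.0505 0.    ]
panel [318.1, 170.6, 118.9, 88.8] [[266, 126], [261, 207], [363, 212], [376, 134]]
jar [226.1, 126.9, 48.9, 48.6] [[235, 103], [206, 115], [201, 129], [209, 145], [227, 149], [245, 134], [248, 118]]
```

View pics/w2.png

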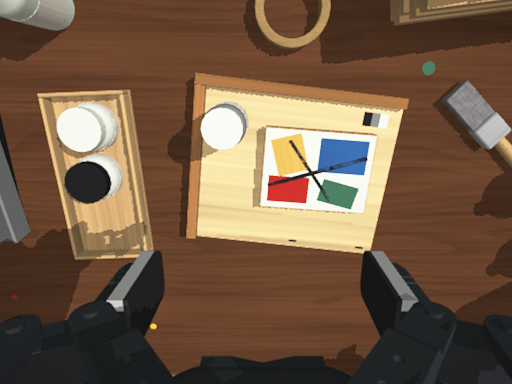

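The wrist view shows all clearly: board outer corners (196,74), (407,99), (368,252), (187,237); panel (264,128)–(376,134)–(363,212)–(261,207); jar cap (224,126); tray corners (39,94), (130,91), (153,257), (76,259).

```bash
cat > fit.py <<'E'
from h import *
np.set_printoptions(precision=4,suppress=True)
def fit(im,uv,loc):
    # loc: local x,y and world z of each pixel
    w=np.array([at_z(im,u,l[2])[:2] for u,l in zip(uv,loc)]); l=np.array(loc)[:,:2]
    a=l-l.mean(0); b=w-w.mean(0); th=np.arctan2((a[:,0]*b[:,1]-a[:,1]*b[:,0]).sum(),(a*b).sum())
    R=np.array([[np.cos(th),-np.sin(th)],[np.sin(th),np.cos(th)]]); t=w.mean(0)-R@l.mean(0)
    return R,t,th,(l@R.T+t-w)*1e3
E
python3 - <<'E'
from fit import *
im=dict(np.load("w2.npz"))
R,t,th,e=fit(im,[(196,74),(407,99),(368,252),(187,237)],[(.125,.15,.03),(.125,-.15,.03),(-.125,-.15,.018),(-.125,.15,.03)])
print("board",t,np.degrees(th)); print(e); Rb=R;tb=t
cor=R@[.11,.135]+t; print("corner",cor)
Rp,tp,thp,e=fit(im,[(264.5,128),(376,134),(363,212),(261,207)],[(.06,.08,.038),(.06,-.08,.038),(-.06,-.08,.038),(-.06,.08,.038)])
print("panel",tp,np.degrees(thp),Rp@[.06,.08]+tp); print(e)
print("panel corner in board",Rb.T@(Rp@[.06,.08]+tp-tb), Rb.T@(Rp@[.06,-.08]+tp-tb),Rb.T@(Rp@[-.06,.08]+tp-tb))
Rt,tt,tht,e=fit(im,[(39,94),(130,91),(153,257),(76,259)],[(.13,.06,.03),(.13,-.06,.03),(-.13,-.06,.03),(-.13,.06,.03)])
print("tray",tt,np.degrees(tht),"place",Rt@[-.078,0]+tt); print(e)
s=env.get_image("side"); sm=env.trace("side","jar")[0]
print("jar top wrist",at_z(im,(224,126),.118),"base side",at_z(s,env.tip_of("side","jar")[0]["centre"],.018))
j=at_z(im,(224,126),.118)
print(sm["bbox"],"expected base/top px side",proj(s,[*j[:2],.018]),proj(s,j))
for c in ("side",):
  print("board corner proj side",proj(s,[*cor,.018]),env.tip_of(c,"board_corner"))
E
```

```text
board [ 0.5183 -0.2478] -6.409427490553742
[[ 2.4642  2.5185]
 [ 1.6707 -2.4251]
 [-2.675  -2.377 ]
 [-1.4598  2.2836]]
corner [ 0.6426 -0.1259]
panel [ 0.5213 -0.2851] -2.9806559689558596 [ 0.5853 -0.2084]
[[ 0.7516  0.8789]
 [ 0.6437 -0.7969]
 [-0.9218 -2.3167]
 [-0.4735  2.2347]]
panel corner in board [0.0622 0.0467] [ 0.0718 -0.113 ] [-0.0575  0.0395]
tray [0.5035 0.037 ] 1.9104985563469377 place [0.4256 0.0344]
[[ 1.354  -3.6551]
 [ 1.1716  3.6414]
 [-1.1663  2.5592]
 [-1.3593 -2.5456]]
jar top wrist [ 0.5967 -0.1611  0.118 ] base side [ 0.5982 -0.1602  0.018 ]
[239.9, 185.5, 17.8, 34.6] expected base/top px side [240.9991 193.9207] [240.3145 172.4637]
board corner proj side [224.7625 197.9867] [{'centre': [222.2, 197.6], 'conf': 0.88}]
```

```bash
python3 -m pendant '[[1,0.015,-0.025,0.05,0,0,0],[1,0.029,-0.045,0.1,0,0,0],[1,0.029,-0.045,0.16,0,0,0],[1,0.029,-0.045,0.21,0,0,0],[1,0.029,-0.045,0.25,0,0,0]]' 40 && python3 -m pendant '[[1,0,0,0.03,0,0,0],[1,0,0,0.062,0,0,0],[1,0,0,0.062,0,0,0],[0,0,0,0.062,0,0,0],[0,0,0,0.062,0,0,0]]' && python3 -m pendant '[[0,0,0,0,0,0,0],[0,0,0,0,0,0,0]]'
```

```text
time_s: 4.72
position: [0.5956, -0.1609, 0.1431]
tool_rot: [[1.0, 0.0, -0.001], [0.0, -1.0, 0.001], [-0.001, -0.001, -1.0]]
ft_force: [-0.2, -0.5, 0.2]
grip_width: 0.0853
gripper_force: 0.0
time_s: 5.35
position: [0.5969, -0.1612, 0.0852]
tool_rot: [[1.0, -0.0, 0.003], [-0.0, -1.0, -0.001], [0.003, 0.001, -1.0]]
ft_force: [0.6, 2.0, 7.3]
grip_width: 0.055
gripper_force: 40.7
time_s: 5.6
position: [0.5968, -0.1612, 0.0853]
tool_rot: [[1.0, 0.0, 0.003], [0.0, -1.0, -0.001], [0.003, 0.001, -1.0]]
ft_force: [0.3, 2.5, 5.6]
grip_width: 0.0547
gripper_force: 41.3
```

```bash
python3 -m pendant '[[0,0,0,-0.04,0,0,0],[0,0,0,-0.08,0,0,0],[0,-0.03,-0.03,-0.09,0,0,0],[0,-0.065,-0.07,-0.09,0,0,0],[0,-0.1,-0.11,-0.09,0,0,0]]' && python3 -m pendant '[[0,-0.035,-0.04,0,0,0,0],[0,-0.06,-0.07,0,0,0,0],[0,-0.071,-0.085,0,0,0,0],[0,-0.071,-0.085,0,0,0,0]]'
python3 - <<'E'
from fit import *
im=env.get_image("wrist"); cv2.imwrite("pics/w3.png",im["image"]); np.savez("w3.npz",**im)
print(env.observe()["position"],env.observe()["grip_width"])
s=env.get_image("side"); print(env.tip_of("side","jar"))
p=env.observe()["position"]; print(proj(s,[*p[:2],p[2]-.067]))
E
```

```text
time_s: 6.22
position: [0.4948, -0.0502, 0.174]
tool_rot: [[1.0, -0.001, 0.001], [-0.001, -1.0, -0.001], [0.001, 0.001, -1.0]]
ft_force: [0.6, 1.3, -1.9]
grip_width: 0.0551
gripper_force: 43.8
time_s: 6.72
position: [0.4251, 0.0341, 0.1738]
tool_rot: [[1.0, 0.001, 0.001], [0.001, -1.0, -0.0], [0.001, 0.0, -1.0]]
ft_force: [0.7, -0.3, -2.5]
grip_width: 0.0544
gripper_force: 43.8
[0.4258 0.0335 0.1737] 0.054548943546015284
[{'centre': [274.5, 232.1], 'conf': 0.7}]
[274.0882 231.5866]
```

View pics/w3.png

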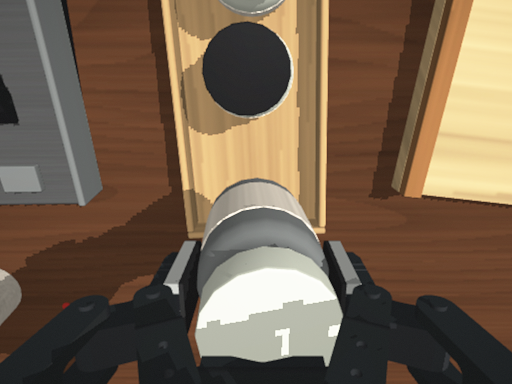

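Wrist view: jar held upright, tray's near corners at about (188,236) and (325,232), tub_b ahead at (248,70).

```bash
python3 - <<'E'
from fit import *
im=dict(np.load("w3.npz"))
a=at_z(im,(188,236),.03);b=at_z(im,(325,232),.03);print(a,b,(a+b)/2+[.052,.002,0])
E
python3 -m pendant '[[0,0,0,0.04,0,0,0],[0,0,0,0.075,0,0,0],[0,0,0,0.09,0,0,0],[0,0,0,0.096,0,0,0],[0,0,0,0.099,0,0,0]]'
```

```text
[0.3745 0.0976 0.03  ] [ 0.3782 -0.0212  0.03  ] [0.4284 0.0402 0.03  ]
time_s: 7.5
position: [0.4257, 0.0333, 0.0742]
tool_rot: [[1.0, -0.001, 0.001], [-0.001, -1.0, -0.0], [0.001, 0.0, -1.0]]
ft_force: [-0.2, -0.3, -2.1]
grip_width: 0.0545
gripper_force: 43.8
```

```bash
python3 -m pendant '[[0,0,-0.004,0,0,0,0],[0,0,-0.004,0.0015,0,0,0],[0,0,-0.004,0.003,0,0,0]]'
```

```text
time_s: 7.88
position: [0.4264, 0.038, 0.073]
tool_rot: [[1.0, -0.0, 0.005], [-0.0, -1.0, -0.0], [0.005, 0.0, -1.0]]
ft_force: [-3.5, 6.0, 31.7]
grip_width: 0.0544
gripper_force: 46.7
```

```bash
python3 -m pendant '[[0,0,0,-0.002,0,0,0],[0.9,0,0,-0.002,0,0,0],[0.9,0,0,-0.002,0,0,0],[0.9,0,0,-0.002,0,0,0],[0.9,0,0,-0.03,0,0,0]]' && python3 -m pendant '[[0.9,0,0,-0.05,0,0,0],[0.9,0,0,-0.1,0,0,0],[0,0.04,0.04,-0.14,0,0,0],[0,0.04,0.04,-0.18,0,0,0]]'
python3 - <<'E'
from fit import *
im=env.get_image("side"); print(env.tip_of("side","jar"),proj(im,[.4264,.038,.006]))
E
```

```text
time_s: 8.5
position: [0.4242, 0.0379, 0.1003]
tool_rot: [[1.0, -0.0, -0.004], [-0.0, -1.0, 0.001], [-0.004, -0.001, -1.0]]
ft_force: [-0.0, -0.1, 0.8]
grip_width: 0.0768
gripper_force: 0.0
time_s: 9.0
position: [0.4661, -0.0038, 0.2821]
tool_rot: [[1.0, -0.002, -0.0], [-0.002, -1.0, -0.0], [-0.0, 0.0, -1.0]]
ft_force: [0.3, 0.5, -0.8]
grip_width: 0.0418
gripper_force: 0.0
[{'centre': [272.2, 253.7], 'conf': 0.78}] [272.3719 253.5747]
```

```bash
cat >> fit.py <<'E'
from scipy.spatial.transform import Rotation as Ro
def go(p,yaw):
    s=env.observe(); R=np.array(s["tool_rot"]); c,n=np.cos(np.radians(yaw)),np.sin(np.radians(yaw))
    T=np.array([[c,n,0],[n,-c,0],[0,0,-1]])
    print("shift",R.T@(np.array(p)-s["position"]),"turn",Ro.from_matrix(R.T@T).as_rotvec(),"q",np.round(s["q"],1),"F",np.round(s["ft_force"],1))
th=np.radians(-6.41);RB=np.array([[np.cos(th),-np.sin(th)],[np.sin(th),np.cos(th)]]);TB=np.array([.5183,-.2478])
def B(x,y,z): return [*(RB@[x,y]+TB),z]
E
python3 -m pendant '[[0.9,0.01,0.056,0.02,0,0,-0.18],[0.9,0.02,0.112,0.04,0,0,-0.36],[0.9,0.03,0.168,0.06,0,0,-0.54],[0.9,0.04,0.224,0.08,0,0,-0.72],[0.9,0.043,0.28,0.1,0,0,-0.9]]'
python3 - <<'E'
from fit import *
print(env.tcp_to_tips); go(B(.007,-.141,.08),83.6)
E
```

```text
time_s: 9.72
position: [0.5079, -0.2838, 0.1795]
tool_rot: [[0.617, 0.787, -0.001], [0.787, -0.617, 0.001], [0.0, -0.001, -1.0]]
ft_force: [-0.3, 0.4, -0.6]
grip_width: 0.0766
gripper_force: 0.0
0.017
shift [-0.0816  0.0662  0.0994] turn [-0.0011 -0.0005 -0.553 ] q [-40.9  28.2  75.6   0.   76.3  -2.8] F [-0.3  0.4 -0.6]
```

```bash
python3 -m pendant '[[0.9,-0.027,0.022,0.02,0,0,-0.18],[0.9,-0.054,0.044,0.05,0,0,-0.36],[0.9,-0.082,0.066,0.08,0,0,-0.553],[0.9,-0.082,0.066,0.1,0,0,-0.553],[0.9,-0.082,0.066,0.115,0,0,-0.553]]'
python3 - <<'E'
from fit import *
im=env.get_image("wrist"); cv2.imwrite("pics/w4.png",im["image"]); go(B(.007,-.141,.04),83.6)
E
```

```text
time_s: 10.35
position: [0.5081, -0.387, 0.0643]
tool_rot: [[0.118, 0.993, -0.002], [0.993, -0.118, 0.002], [0.002, -0.002, -1.0]]
ft_force: [1.3, -0.2, -0.6]
grip_width: 0.0767
gripper_force: 0.0
shift [-0.0023  0.0021  0.0228] turn [-0.0034 -0.003  -0.0065] q [-47.9  40.5  73.3   0.   66.5 -41.1] F [-0.5  0.3 -1.4]
```

View pics/w4.png

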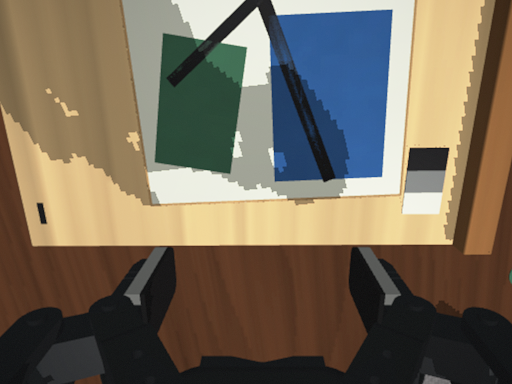

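Wrist view: fingers just outside the panel's right edge (row ~200), straddling the board's right edge (row 245), pad tips at about (170,250) and (352,250); triangulating by opening puts the open tips only ~6 mm ahead of the TCP. Descend gently.

```bash
python3 -m pendant '[[0.9,0,0.002,0.015,0,0,0],[0.9,0,0.002,0.025,0,0,0],[0.9,0,0.002,0.031,0,0,0],[0.9,0,0.002,0.032,0,0,0]]'
```

```text
time_s: 10.9
position: [0.5107, -0.3876, 0.034]
tool_rot: [[0.118, 0.993, -0.0], [0.993, -0.118, 0.0], [0.0, -0.0, -1.0]]
ft_force: [0.8, -0.3, -0.4]
grip_width: 0.0768
gripper_force: 0.0
```

```bash
python3 -m pendant '[[0.9,0.012,0,0.003,0,0,0],[0.9,0.026,0,0.003,0,0,-0.006],[0.9,0.042,0,0.003,0,0,-0.006],[0.9,0.058,0,0.003,0,0,-0.006],[0.9,0.074,0,0.003,0,0,-0.006]]' && python3 -m pendant '[[0.9,0.009,0,0,0,0,0],[0.9,0.016,0,0,0,0,0],[0.9,0.02,0,0,0,0,0]]'
```

```text
time_s: 11.52
position: [0.5196, -0.313, 0.0313]
tool_rot: [[0.111, 0.994, 0.0], [0.994, -0.111, -0.0], [-0.0, 0.0, -1.0]]
ft_force: [-0.6, -2.5, 0.4]
grip_width: 0.0766
gripper_force: 0.7
time_s: 11.9
position: [0.5217, -0.2942, 0.0313]
tool_rot: [[0.112, 0.994, 0.0], [0.994, -0.112, -0.0], [-0.0, 0.0, -1.0]]
ft_force: [-0.0, -1.2, 1.3]
grip_width: 0.0772
gripper_force: 0.9
```

```bash
python3 -m pendant '[[0.9,0.004,0,0,0,0,0],[0.9,0.007,0,0,0,0,0],[0.9,0.009,0,0,0,0,0],[0.9,0.011,0,0,0,0,0]]'
```

```text
time_s: 12.4
position: [0.5229, -0.2839, 0.0313]
tool_rot: [[0.112, 0.994, 0.0], [0.994, -0.112, -0.001], [-0.001, 0.0, -1.0]]
ft_force: [-3.8, -10.9, 0.4]
grip_width: 0.0771
gripper_force: 5.8
```

```bash
python3 -m pendant '[[0.9,0.001,0,0,0,0,0],[0.9,0.002,0,0,0,0,0]]' && python3 -m pendant '[[0.9,-0.01,0,0,0,0,0],[0.9,-0.02,0,-0.03,0,0,0],[0.9,-0.02,0,-0.09,0,0,0],[0.9,-0.02,0,-0.12,0,0,0]]'
python3 - <<'E'
from fit import *
im=env.get_image("wrist"); cv2.imwrite("pics/w5.png",im["image"]); np.savez("w5.npz",**im)
x=env.trace("wrist","panel")[0]["mask"].astype(np.uint8); c=max(cv2.findContours(x,0,2)[0],key=cv2.contourArea)
for p in cv2.approxPolyDP(c,6,True)[:,0]:
    w=at_z(im,p,.038); print(p,RB.T@(w[:2]-TB))
go(B(-.08,.055,.1),-6.4)
E
```

```text
time_s: 12.65
position: [0.5228, -0.2838, 0.0314]
tool_rot: [[0.112, 0.994, 0.0], [0.994, -0.112, -0.004], [-0.004, 0.001, -1.0]]
ft_force: [-4.7, -15.3, -0.3]
grip_width: 0.077
gripper_force: 8.2
time_s: 13.15
position: [0.5212, -0.3015, 0.1538]
tool_rot: [[0.112, 0.994, 0.002], [0.994, -0.112, -0.001], [-0.001, 0.002, -1.0]]
ft_force: [0.0, -0.2, -1.1]
grip_width: 0.077
gripper_force: 0.0
[173   0] [-0.0482  0.0731]
[185 153] [-0.0474 -0.0253]
[348 152] [ 0.0701 -0.0247]
[360   0] [0.0705 0.0729]
shift [ 0.1084 -0.0897  0.0537] turn [ 0.006  -0.0018  1.5707] q [-41.3  31.4  74.2   0.   74.1 -34.9] F [-1.   0.7 -0.7]
```

View pics/w5.png

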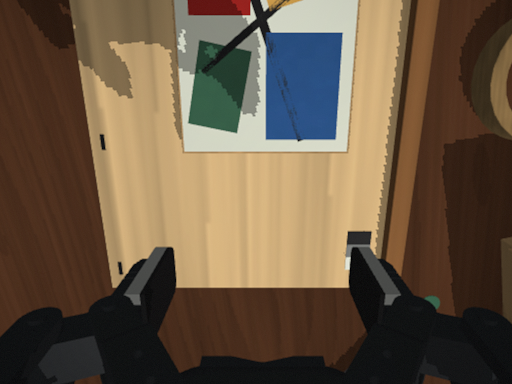

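Wrist view: panel's right edge parallel to the board (185,153)–(348,152), board y = -25 mm, so it is seated on the left batten; 40 mm remains in x. Turning for the x push.

```bash
python3 -m pendant '[[0.9,0.02,-0.018,0,0,0,0.18],[0.9,0.042,-0.036,0,0,0,0.36],[0.9,0.064,-0.054,0,0,0,0.54],[0.9,0.088,-0.074,0,0,0,0.72],[0.9,0.108,-0.09,0,0,0,0.9]]' && python3 -m pendant '[[0.9,0,0,0,0,0,0.18],[0.9,0,0,0.02,0,0,0.36],[0.9,0,0,0.04,0,0,0.54],[0.9,0,0,0.06,0,0,0.67],[0.9,0,0,0.08,0,0,0.67]]'
python3 - <<'E'
from fit import *
go(B(-.075,.055,.031),-6.4)
E
```

```text
time_s: 13.88
position: [0.4422, -0.1824, 0.1499]
tool_rot: [[0.851, 0.525, -0.002], [0.525, -0.851, 0.002], [-0.001, -0.003, -1.0]]
ft_force: [1.2, -0.2, -0.1]
grip_width: 0.0768
gripper_force: 0.0
time_s: 14.5
position: [0.4428, -0.1833, 0.0695]
tool_rot: [[0.994, -0.112, -0.002], [-0.112, -0.994, 0.002], [-0.002, -0.002, -1.0]]
ft_force: [0.6, 0.9, 0.4]
grip_width: 0.0768
gripper_force: 0.0
shift [0.0073 0.0008 0.0384] turn [-0.0018  0.0021 -0.001 ] q [-36.7  27.7  99.8   0.   52.6  59.7] F [0.6 0.9 0.4]
```

```bash
python3 -m pendant '[[0.9,0.005,0.001,0.02,0,0,0],[0.9,0.005,0.001,0.038,0,0,0],[0.9,0.012,0.001,0.038,0,0,0],[0.9,0.022,0.001,0.038,0,0,0],[0.9,0.034,0.001,0.038,0,0,0]]' && python3 -m pendant '[[0.9,0.01,0,0,0,0,0],[0.9,0.016,0,0,0,0,0],[0.9,0.02,0,0,0,0,0]]'
```

```text
time_s: 15.12
position: [0.478, -0.1888, 0.0336]
tool_rot: [[0.994, -0.111, 0.0], [-0.111, -0.994, -0.0], [0.0, 0.0, -1.0]]
ft_force: [-1.8, 0.0, -1.3]
grip_width: 0.0768
gripper_force: 0.5
time_s: 15.5
position: [0.4972, -0.1909, 0.0333]
tool_rot: [[0.994, -0.111, -0.0], [-0.111, -0.994, 0.0], [-0.0, 0.0, -1.0]]
ft_force: [-3.5, 0.5, 1.6]
grip_width: 0.0766
gripper_force: 1.6
```

```bash
python3 -m pendant '[[0.9,0.003,0,0,0,0,0],[0.9,0.005,0,0,0,0,0],[0.9,0.007,0,0,0,0,0],[0.9,0.009,0,0,0,0,0]]'
```

```text
time_s: 16.0
position: [0.5046, -0.1916, 0.0331]
tool_rot: [[0.994, -0.111, -0.004], [-0.111, -0.994, 0.001], [-0.004, -0.001, -1.0]]
ft_force: [-15.5, -0.5, 10.6]
grip_width: 0.0769
gripper_force: 7.7
```

```bash
python3 -m pendant '[[0.9,0.001,0,0,0,0,0],[0.9,-0.01,0,0,0,0,0],[0.9,-0.015,0,-0.05,0,0,0],[0.9,0.02,0,-0.1,0,0,0],[0.9,0.06,0,-0.15,0,0,0]]' && python3 -m pendant '[[0.9,0.04,0,-0.05,0,0,0],[0.9,0.05,0,-0.08,0,0,0],[0.9,0.05,0,-0.08,0,0,0]]'
python3 - <<'E'
from fit import *
print(env.observe()["position"])
im=env.get_image("wrist"); cv2.imwrite("pics/w6.png",im["image"]); np.savez("w6.npz",**im)
for t in("panel_corner","board_corner"):
  for x in env.tip_of("wrist",t)[:1]: print(t,x,RB.T@(at_z(im,x["centre"],.018)[:2]-TB))
x=env.trace("wrist","panel")[0]["mask"].astype(np.uint8); c=max(cv2.findContours(x,0,2)[0],key=cv2.contourArea)
for p in cv2.approxPolyDP(c,6,True)[:,0]:
    w=at_z(im,p,.038); print(p,RB.T@(w[:2]-TB))
E
```

```text
time_s: 16.62
position: [0.5654, -0.1986, 0.1841]
tool_rot: [[0.994, -0.111, 0.001], [-0.111, -0.994, -0.0], [0.002, 0.0, -1.0]]
ft_force: [1.2, -1.2, 0.1]
grip_width: 0.0768
gripper_force: 0.0
time_s: 17.0
position: [0.6156, -0.2042, 0.2639]
tool_rot: [[0.994, -0.11, 0.005], [-0.11, -0.994, -0.002], [0.005, 0.002, -1.0]]
ft_force: [-0.7, -0.5, 0.2]
grip_width: 0.0769
gripper_force: 0.0
[ 0.6156 -0.2042  0.2639]
panel_corner {'centre': [188.6, 140.2], 'conf': 0.96} [0.1095 0.1334]
board_corner {'centre': [189.5, 138.3], 'conf': 0.58} [0.1116 0.1323]
[185 143] [0.1096 0.133 ]
[193 247] [-0.0098  0.1318]
[330 246] [-0.0086 -0.0249]
[335 143] [ 0.1096 -0.0232]
```

View pics/w6.png

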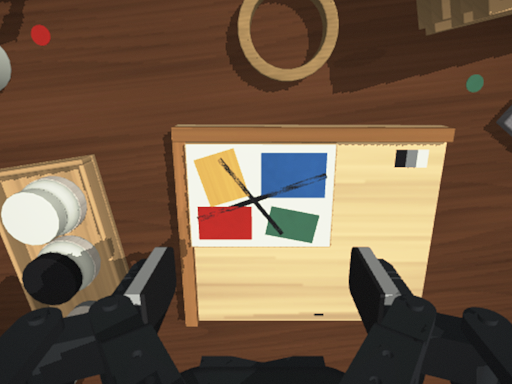

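Wrist view: the panel sits in the corner of the battens, panel corner at (186,143) against the battens, edges parallel (within about 1–2 mm, 0.01 rad). Now to the T-bar.

```bash
python3 -m pendant '[[0.5,-0.02,-0.055,-0.02,0,0,-0.02],[0.3,-0.04,-0.11,-0.04,0,0,-0.04],[0,-0.06,-0.165,-0.066,0,0,-0.06],[0,-0.08,-0.22,-0.066,0,0,-0.08],[0,-0.1,-0.275,-0.066,0,0,-0.112]]' && python3 -m pendant '[[0,-0.02,-0.055,0,0,0,0],[0,-0.038,-0.11,0,0,0,0],[0,-0.055,-0.165,0,0,0,0],[0,-0.055,-0.165,0,0,0,0]]'
python3 - <<'E'
from fit import *
print(env.observe()["position"])
im=env.get_image("wrist"); cv2.imwrite("pics/w7.png",im["image"]); np.savez("w7.npz",**im)
s=env.get_image("side");c=env.get_image("scene")
for t in("tbar_grip","tbar_pivot","mixer"):
  r=[];
  for n,i in(("wrist",im),("side",s),("scene",c)):
    x=env.tip_of(n,t)
    if x: r.append((n,i,x[0]["centre"])); print(t,n,np.round(x[0]["centre"],1),round(x[0]["conf"],2),at_z(i,x[0]["centre"],dict(tbar_grip=.125,tbar_pivot=.007,mixer=0)[t])) 
  print(tri([ray(i,u) for n,i,u in r]))
E
```

```text
time_s: 17.82
position: [0.5443, 0.082, 0.3273]
tool_rot: [[1.0, 0.001, -0.001], [0.001, -1.0, 0.0], [-0.001, -0.0, -1.0]]
ft_force: [0.8, -0.0, 0.5]
grip_width: 0.0002
gripper_force: 0.0
time_s: 18.32
position: [0.4885, 0.2481, 0.3271]
tool_rot: [[1.0, 0.006, -0.002], [0.006, -1.0, 0.0], [-0.002, -0.0, -1.0]]
ft_force: [-0.1, -0.2, 0.2]
grip_width: 0.0
gripper_force: 0.0
[0.4885 0.2481 0.3271]
tbar_grip wrist [270.1 193.6] 0.66 [0.4571 0.2391 0.125 ]
tbar_grip side [236.  288.1] 0.49 [0.4632 0.2533 0.125 ]
tbar_grip scene [333.5 230.7] 0.6 [0.4621 0.2509 0.125 ]
[0.4595 0.2452 0.1202]
tbar_pivot wrist [268.9 192.8] 0.6 [0.4197 0.2377 0.007 ]
tbar_pivot side [221.4 299.9] 0.66 [0.517  0.2342 0.007 ]
[0.4735 0.262  0.1087]
mixer wrist [426.9  68.5] 0.64 [0.5826 0.0406 0.    ]
mixer side [204.6 347.8] 0.71 [0.5102 0.3731 0.    ]
mixer scene [344.6 291.6] 0.8 [0.5104 0.3712 0.    ]
[0.5337 0.2855 0.0516]
```

View pics/w7.png

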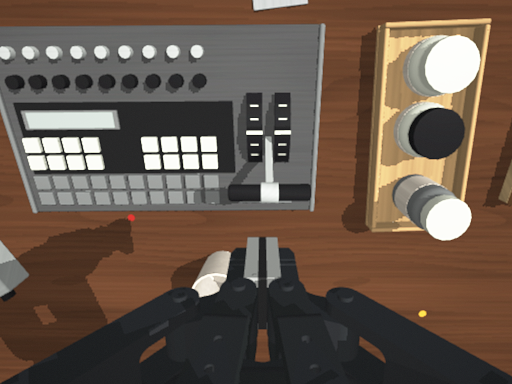

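Wrist view: T-bar collar at (270,192), handle (228–311,192), broad halfway tick at (254,132)/(283,131), mixer right corners at (323,25) back and (315,210) front; jar standing in the tray.

Run:
```python
from fit import *
im=dict(np.load("w7.npz"))
f=at_z(im,(315,210),.034);b=at_z(im,(323,25),.060);fl=at_z(im,(36,213),.034); print(f,b,fl)
d=f-fl; print("yaw",np.degrees(np.arctan2(d[0],-d[1])),np.degrees(np.arctan2((b-f)[1],(b-f)[0])), "depth",np.linalg.norm((b-f)[:2]),"w",np.linalg.norm(d))
y=np.radians(1.0);R=np.array([[np.cos(y),-np.sin(y)],[np.sin(y),np.cos(y)]])
o=np.mean([f[:2]-R@[-.11,-.185],b[:2]-R@[.11,-.185],fl[:2]-R@[-.11,.185]],0);pv=o+R@[.005,-.125];print("mixer",o,"pivot",pv)
for t in np.arange(0,.7,.1):
    l=.62-t; p=np.r_[pv+R@[-.13*np.sin(l),0],.007+.13*np.cos(l)]; print(round(t,1),p,proj(im,p))
go([.4885,.2481,.13],1)
```

```text
[0.4049 0.1772 0.034 ] [0.6227 0.1838 0.06  ] [0.3989 0.5461 0.034 ]
yaw 0.9220228250486946 1.74164747179396 depth 0.21797379102358388 w 0.36893672638723396
mixer [0.5111 0.3647] pivot [0.5183 0.2398]
0.0 [0.4428 0.2385 0.1128] [270.2321 202.8217]
0.1 [0.4537 0.2387 0.1198] [270.3238 195.1304]
0.2 [0.4653 0.2389 0.1257] [270.3915 186.0488]
0.3 [0.4774 0.2391 0.1304] [270.4319 175.6334]
0.4 [0.4899 0.2393 0.1339] [270.4421 163.9897]
0.5 [0.5027 0.2395 0.1361] [270.42   151.2751]
0.6 [0.5157 0.2398 0.137 ] [270.3642 137.6989]
shift [-0.002  -0.0031  0.1979] turn [ 0.      0.0001 -0.0172] q [ 14.2  19.2  65.3   0.   95.5 104.2] F [-0.4  0.7  0.1]
```

```bash
python3 -m pendant '[[0,-0.04,0.005,0,0,0,-0.02],[0,-0.0765,0.009,0.03,0,0,-0.02],[0,-0.0765,0.009,0.09,0,0,-0.02],[0,-0.0765,0.009,0.15,0,0,-0.02],[0,-0.0765,0.009,0.2,0,0,-0.02]]' && python3 -m pendant '[[0,0,0,0,0,0,0],[0,0.008,0,0,0,0,0],[0,0.016,0,0,0,0,0],[0,0.024,0,0,0,0,0],[0,0.03,0,-0.002,0,0,0]]'
python3 - <<'E'
from fit import *
im=env.get_image("wrist"); x=env.tip_of("wrist","tbar_grip"); print(x, env.observe()["position"])
E
```

```text
time_s: 19.55
position: [0.4134, 0.2361, 0.1263]
tool_rot: [[1.0, 0.021, -0.0], [0.021, -1.0, -0.0], [-0.0, 0.0, -1.0]]
ft_force: [0.4, 0.2, -1.2]
grip_width: 0.0004
gripper_force: 0.0
time_s: 20.18
position: [0.444, 0.2369, 0.1305]
tool_rot: [[1.0, 0.021, -0.001], [0.021, -1.0, 0.0], [-0.001, -0.0, -1.0]]
ft_force: [-4.1, -1.1, 3.0]
grip_width: 0.0003
gripper_force: 1.9
[{'centre': [254.3, 224.0], 'conf': 0.94}] [0.4446 0.2369 0.1304]
```

```bash
python3 -m pendant '[[0,0.007,0,0,0,0,0],[0,0.014,0,0,0,0,0],[0,0.021,0,0,0,0,0],[0,0.027,0,-0.002,0,0,0],[0,0.031,0,-0.002,0,0,0]]' && python3 -m pendant '[[0,0,0,0,0,0,0]]'
python3 - <<'E'
from fit import *
im=env.get_image("wrist"); x=env.tip_of("wrist","tbar_grip")[0]; o=env.observe();print(x, o["position"],o["ft_force"])
y=np.radians(1.0);R=np.array([[np.cos(y),-np.sin(y)],[np.sin(y),np.cos(y)]]);pv=np.array([.5183,.2398])
for t in (.3,.4,.45,.5,.55,.6):
    l=.62-t; p=np.r_[pv+R@[-.13*np.sin(l),0],.007+.13*np.cos(l)]; print(t,p,proj(im,p))
E
```

```text
time_s: 20.9
position: [0.4754, 0.2375, 0.1321]
tool_rot: [[1.0, 0.021, 0.0], [0.021, -1.0, 0.0], [0.0, -0.0, -1.0]]
ft_force: [-1.1, -0.1, 1.4]
grip_width: -0.0002
gripper_force: 1.1
time_s: 21.02
position: [0.4754, 0.2376, 0.132]
tool_rot: [[1.0, 0.021, 0.001], [0.021, -1.0, 0.0], [0.001, -0.0, -1.0]]
ft_force: [-0.9, -0.1, 0.1]
grip_width: -0.0
gripper_force: 0.0
{'centre': [253.8, 229.2], 'conf': 0.85} [0.475  0.2376 0.132 ] [ 0.0174 -0.3236  0.5414]
0.3 [0.4774 0.2391 0.1304] [256.5293 265.5408]
0.4 [0.4899 0.2393 0.1339] [256.2991 242.2402]
0.45 [0.4963 0.2394 0.1351] [256.1943 228.8997]
0.5 [0.5027 0.2395 0.1361] [256.0985 214.4818]
0.55 [0.5092 0.2396 0.1367] [256.013  199.0517]
0.6 [0.5157 0.2398 0.137 ] [255.9393 182.6988]
```

```bash
python3 -m pendant '[[0,0.003,0,0,0,0,0],[0,0.0055,0,0,0,0,0],[0,0.0055,0,0,0,0,0],[0,-0.012,0,0,0,0,0],[0,-0.03,0,-0.02,0,0,0]]' && python3 -m pendant '[[0,-0.02,0,-0.06,0,0,0],[0,-0.02,0,-0.12,0,0,0],[0,0.02,0,-0.17,0,0,0],[0,0.04,0,-0.17,0,0,0],[0,0.04,0,-0.17,0,0,0]]'
python3 - <<'E'
from fit import *
im=env.get_image("wrist"); cv2.imwrite("pics/w8.png",im["image"]); x=env.tip_of("wrist","tbar_grip")[0]; o=env.observe();print(x, o["position"],o["ft_force"])
y=np.radians(1.0);R=np.array([[np.cos(y),-np.sin(y)],[np.sin(y),np.cos(y)]]);pv=np.array([.5183,.2398])
for t in (.4,.45,.5,.55,.6):
    l=.62-t; p=np.r_[pv+R@[-.13*np.sin(l),0],.007+.13*np.cos(l)]; print(t,p,proj(im,p))
s=env.get_image("side"); 
for t in("jar","panel_corner","board_corner"):print(t,env.tip_of("side",t)[:1])
print(proj(s,[.4264,.038,.006]))
E
```

```text
time_s: 21.75
position: [0.4441, 0.2367, 0.1511]
tool_rot: [[1.0, 0.021, -0.002], [0.021, -1.0, -0.001], [-0.002, 0.001, -1.0]]
ft_force: [0.0, -0.0, 0.4]
grip_width: 0.0003
gripper_force: 0.0
time_s: 22.38
position: [0.4856, 0.2376, 0.3215]
tool_rot: [[1.0, 0.02, -0.0], [0.02, -1.0, -0.0], [-0.0, 0.0, -1.0]]
ft_force: [-0.8, 0.3, -0.5]
grip_width: 0.0005
gripper_force: 0.0
{'centre': [260.5, 152.8], 'conf': 0.56} [0.4842 0.2377 0.3213] [ 0.1875 -0.203  -0.8472]
0.4 [0.4899 0.2393 0.1339] [259.4482 162.5995]
0.45 [0.4963 0.2394 0.1351] [259.4313 156.224 ]
0.5 [0.5027 0.2395 0.1361] [259.4167 149.5994]
0.55 [0.5092 0.2396 0.1367] [259.4044 142.7544]
0.6 [0.5157 0.2398 0.137 ] [259.3946 135.7208]
jar [{'centre': [273.0, 253.1], 'conf': 0.76}]
panel_corner []
board_corner []
[272.3719 253.5747]
```

View pics/w8.png

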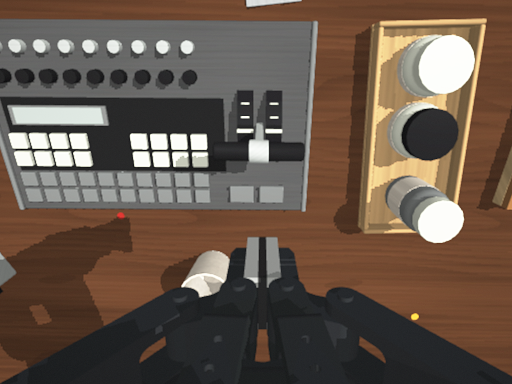

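The wrist view shows the collar at about (259,151), which is about 0.49 rad. The jar stands in the tray and the gripper is clear, so I'm handing in.

```bash
python3 -c "
from rig import env
print(env.close_job())"
```

```text
the job is handed in; nothing more can be done
None
```

I handed the job in at about 22 s, and no verdict came back. By my measurements the jar stands in the tray's near end, the panel is within about 2 mm of the battens' corner, and the T-bar rests at about 0.49 rad.

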